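# Clamp a row of turned couplings under the retaining bar of an inspection fixture

## Task

Lay the loose retaining bar across the two notched supports of the clamping fixture, over the row of metal couplings, flat in both notches and centred so that both ends stick out about equally. Then swing the red-knobbed toggle lever all the way over so that its rubber foot presses on the bar, and leave it locked. Leave the jar, brush and spare coupling where they are.

Things in the scene. Friction and masses are not known exactly. Their poses are not given: they have to be found in the camera images.
- fixture: Clamping fixture fixed to the bench. Origin on the bench below the middle of the bar seat; z up; y along the bar seat; x towards the lever hinge. Dark steel plate, x -42 to 113, y -100 to 100 mm, 12 thick. Between the supports stand three fixed metal couplings, 20 mm in diameter, at y -32, 0, 32, tops 48 mm up. Grey hinge cheeks at x 65 to 91, y -24 to 24 mm, 94 mm tall.
- seat (a point): Where the bar's centre belongs, 56 mm above the bench, axes as the fixture. Two aluminium supports at y -65 and 65 mm, each 20 mm along y and 54 mm along x, tops 50 mm above the bench. On each, two lugs rising 8 mm (to 58 mm) leave a notch 30 mm wide along x, centred on x = 0, open upward and at both ends.
- bar: Loose aluminium retaining bar, 190 mm long (its y), 22 mm wide (its x), 12 mm thick (its z), 0.14 kg, with a blue band near each end; the same either way round. Starts flat on the bench. Origin at the centre of its underside.
- bar_center (a point): Centre of the bar's body, 6 mm above its underside. Axes as bar.
- lever (a joint): Lever angle, rad, about the fixture's y through lever_hinge. 0: fully open, arm leaning away from the bar, 30 degrees above level on the fixture's +x side. 1.05: straight up. 2.62: locked, arm level over the bar towards -x, its foot on the seated bar (2.68 with no bar). Its weight holds it at either end and carries it down on either side of upright; slightly damped.
- lever_hinge (a point): Axis of the lever hinge: 75 mm along the fixture's x from the bar seat, 80 mm above the bench. Axes as fixture.
- knob (a point): Centre of the red ball knob, 30 mm across, 140 mm from the hinge. Open: 150 mm above the bench, fixture x 196 mm. Locked: 80 mm up, x -65 mm. The arm is a steel strip 14 mm wide (fixture y), 10 mm thick, with a rubber foot 16 mm across at 75 mm from the hinge, reaching 17 mm below the arm's centre line when locked.
- jar: Bystander: loose glass jar with a red cap, 56 mm diameter, 85 mm tall, origin under its centre.
- brush: Bystander: small brush, 160 mm long, lying on the bench.
- part: Bystander: spare metal coupling standing on the bench, 20 mm diameter, 25 mm tall, origin under its centre.
Mind the look-alikes: they are no part of the job. There is more than one size of the bar; the one meant has the size given above.

How it is judged:
By the outcome, as a careful person would: the job done as asked, in the order asked, and still so for the second after the job is handed in, with the robot touching nothing.
It also fails if it takes over 54 s, if anything falls off the work surface, if the arm or the gripper's body presses on something with over 40 N, if the wrist force passes 120 N, or if a joint passes its speed limit or range.

## Robot

A 7-joint arm with a two-finger parallel gripper is mounted at the origin on the work surface. World frame = base frame: x ahead of the robot, y to its left, z up, the work surface at z = 0. Lengths are in m, angles in rad, forces in N, time in s.
With the tool pointing down it reaches from about 0.4 to 0.9 m from the base axis. Payload 5.6 kg.
Tool frame: the origin (TCP) lies on the centre line of the jaws, within the pads' length; the fingertips stand 17 mm ahead of it and the grasp point (between the pads) lies 2 mm behind it; z points along the fingers, y is the line along which they close (so a half turn about z gives the same grasp; the last joint's range is limited). The gripper opens to 92 mm and grips with 3 to 60 N. Pads are 20 mm wide; open, the fingers measure 128 mm over their backs; the gripper's body (75 mm by 189 mm) begins 69 mm behind the grasp point.
Start: joints at [1.248, 0.468, -0.012, 1.603, 0.006, 1.071, -0.056], TCP at [0.179, -0.625, 0.194] pointing down, gripper open.
Joint ranges: [-2.53, 2.53], [-0.31, 2.02], [-1.57, 1.55], [0.28, 2.44], [-1.29, 4.43], [0.15, 1.84], [-2.92, 2.92]. Speed limits (rad/s): [2.57, 2.57, 3.14, 3.14, 3.14, 3.14, 3.14].

## Interface

Orientations are given as [roll, pitch, yaw] about the fixed x, y, z axes, in that order (R = Rz(yaw) Ry(pitch) Rx(roll)).
In Python, from rig import env gives the robot as it stands.
- The arm moves only by the shell command python3 -m jog 'ROWS' [OPENING] [FORCE]. ROWS is JSON, a list of rows, each a list of 6 numbers: the shift along the tool's x, y, z in units of 0.25 m (1.0 is 0.25 m), then the turn, a rotation vector about the tool's x, y, z in units of pi rad (1.0 is pi rad). In form: [[tx, ty, tz, rx, ry, rz], ...]. A call has 1 to 10 rows; each row shifts and turns the commanded pose from where the row before left it, along the tool's axes as they then stand; what a row does not reach is not made up. A row lasts 1/8 s, in which the tool goes at most 62.5 mm and 10.7 degrees, less where a joint would pass 70% of its speed; a pose out of reach is approached as far as the arm can. A call with a number of a shift or a turn outside -1 to 1 is refused whole. A call with a gripper value outside its range is refused whole. OPENING is the finger opening in mm, from 0 to 91.9, set as the call begins (- or left out, the last holds). The fingers move at their own pace and stop on an object; FORCE is the grip in N (left out, the last holds). Time passes only in rows, so rows that do not move let the fingers close. It gives the time, the measured TCP pose, the force, the opening and the grip force at its end, in the units of the state.
- env.get_obs(): the state, without advancing time (a new reading comes with each control period).
- env.snapshot(name): name is "side" or "top" or "wrist"; returns the picture (400x640x3 uint8, red, green, blue); there is no depth.
- env.get_calibration(name): a dict with "fx", "fy", "cx", "cy" (pixels), "k1" (the pictures are not rectified: a ray, as slopes to the right and down, at radius r is drawn at 1 + k1 r^2 times it, then the intrinsics apply), "R" (3x3) and "t" (3): a world point X has camera coordinates R X + t; the wrist camera has in their place "tool_from_camera" (4x4, takes a point from camera to tool coordinates, whose origin is the TCP and whose axes are the flange's). Camera axes: x right, y down, z forward; pixel columns grow to the right and rows downward; lengths in m; the calibration is good to about 2 mm. A picture is of the moment at which its call begins: read the wrist's pose just before it. get_calibration takes no time and is no camera call.
- env.sign_off(): hands the job in; it is judged then, once.
Trained networks look in the newest picture that a camera, given by its name, has taken for a name from the list of things; names that differ only in an ending like _2 or _b are one class to them, and where a whole thing is asked for, a point or a joint stands for the part that bears it (a point fixed in the world has none). Each returns a list of dicts, best first, with "confidence" (0 to 1); they miss things now and then, are a little off and sometimes report something else, mostly with a low value. They report only what shows in the picture. A call takes as long as a camera call. They do not tell look-alikes from the thing itself.
- env.regions_of(camera, target): "region" (400x640 bool, what is visible of it) and "location" ([column, row] in pixels, amid what is visible of it).
The state is a dict: "t": time; "joint_positions": joint angles; "qd": joint speeds; "effort": joint torques, N m; "tcp_pos": TCP position; "eef_rot": TCP orientation; "ft_force": force on the tool from outside, world axes, zero at the start; "ft_torque": the same for the moment, N m; "grip_width": opening from 0.0 (shut) to 1.0 (fully open); "gripper_force": force on a finger pad.
Only numpy, scipy, OpenCV 4.12 (cv2) and the standard library are available. Lean on these libraries where they do the work, as an engineer would, in place of code of your own. Each camera call takes 0.05 s, during which the arm holds its last target. There are 200 camera calls.

## Working session

There is one attempt and no reset: what is moved stays moved. The work goes in short steps, Python scripts to look and compute and a shell command to move; the robot and the scene stay as the last step left them, time stands still between calls to the robot, and variables do not carry over. Pictures are saved under pics/ and viewed, at most 11 in all, crops included, and the job is handed in when it is done.

```bash
ls; mkdir -p pics
cat > h.py <<'E'
import numpy as np, cv2
from rig import env
from scipy.spatial.transform import Rotation as Rn
def cam(name):
    c=env.get_calibration(name); K=np.array([[c['fx'],0,c['cx']],[0,c['fy'],c['cy']],[0,0,1.]])
    if 'R' in c: R,t=np.array(c['R']),np.array(c['t'])
    else:
        o=env.get_obs(); T=np.eye(4); T[:3,:3]=Rn.from_euler('xyz',o['eef_rot']).as_matrix(); T[:3,3]=o['tcp_pos']
        W=np.linalg.inv(T@np.array(c['tool_from_camera'])); R,t=W[:3,:3],W[:3,3]
    return K,c['k1'],R,t
def px2w(C,uv,z):
    K,k,R,t=C; n=cv2.undistortPointsIter(np.array(uv,float).reshape(-1,1,2),K,np.array([k,0,0,0,0.]),None,None,(3,50,1e-9)).reshape(-1,2)
    d=np.c_[n,np.ones(len(n))]@R; o=-R.T@t
    return o+d*((z-o[2])/d[:,2])[:,None]
def w2px(C,X):
    K,k,R,t=C; return cv2.projectPoints(np.array(X,float).reshape(-1,1,3),cv2.Rodrigues(R)[0],t,K,np.array([k,0,0,0,0.]))[0].reshape(-1,2)
def save(n,im): cv2.imwrite('pics/'+n+'.png',cv2.cvtColor(im,cv2.COLOR_RGB2BGR))
E
python3 - <<'E'
from h import *
for n in ('top','side'):
    im=env.snapshot(n); save(n+'0',im); C=cam(n); print(n,-C[2].T@C[3])
    for t in ('fixture','bar','knob','jar','brush','part','lever'):
        for d in env.regions_of(n,t): 
            r=d['region'].astype(np.uint8); z=dict(knob=.15).get(t,.012)
            print(t,round(d['confidence'],2),np.round(d['location']),r.sum(),cv2.minAreaRect(cv2.findNonZero(r)) if r.any() else '',px2w(C,[d['location']],z).round(3))
print(env.get_obs())
E
```

```text
pics
top [ 0.28079802 -0.03760228  1.232484  ]
fixture 0.9 [334. 186.] 3444 ((350.9999694824219, 187.49998474121094), (89.99998474121094, 62.99999237060547), 0.0) [[ 0.549 -0.085  0.012]]
bar 0.96 [395. 259.] 855 ((395.1493225097656, 261.1702880859375), (84.80929565429688, 11.306319236755371), 51.76617431640625) [[ 0.323 -0.263  0.012]]
bar 0.82 [211. 286.] 910 ((211.00677490234375, 285.4860534667969), (11.427690505981445, 85.95610046386719), 25.76932716369629) [[0.255 0.288 0.012]]
bar 0.65 [265. 207.] 445 ((261.9000244140625, 204.30001831054688), (60.373836517333984, 7.602630138397217), 63.43495178222656) [[0.49  0.126 0.012]]
knob 0.53 [367. 178.] 348 ((368.38623046875, 178.90769958496094), (9.262384414672852, 55.53286361694336), 84.05313110351562) [[ 0.538 -0.173  0.15 ]]
jar 0.69 [173. 198.] 423 ((172.30001831054688, 195.9000244140625), (26.385601043701172, 18.335756301879883), 26.56505012512207) [[0.525 0.412 0.012]]
brush 0.8 [458. 171.] 564 ((456.0562744140625, 173.22865295410156), (52.1111946105957, 13.495163917541504), 83.2901611328125) [[ 0.588 -0.476  0.012]]
part 0.59 [2
[... 1702 characters left out ...]
]
{'t': 0.8, 'joint_positions': array([ 1.24797608,  0.46747901, -0.01159801,  1.60268873,  0.00598962,
        1.07141098, -0.05630944]), 'qd': array([ 0.0021668 , -0.00035679, -0.00036702,  0.00129388, -0.00076449,
       -0.00076822, -0.00052241]), 'effort': array([ 2.63193151e-04, -5.20351088e+01, -1.20370477e-02, -2.44043827e+01,
       -5.66803361e-02,  1.12022590e-02, -7.10717117e-06]), 'tcp_pos': array([ 0.17948178, -0.62474188,  0.19381066]), 'eef_rot': array([3.14154250e+00, 2.91023294e-05, 2.79732650e-01]), 'ft_force': array([-0.45907528,  0.11648155, -0.15345246]), 'ft_torque': array([ 0.01028396,  0.04749311, -0.02992331]), 'gripper_force': 0.0, 'grip_width': 1.0010735381515754}
```

Run:
```python
from h import *
C=cam('top'); im=env.snapshot('top')
for d in env.regions_of('top','bar'):
    b=cv2.boxPoints(cv2.minAreaRect(cv2.findNonZero(d['region'].astype(np.uint8))))
    w=px2w(C,b,.012); print(w[:,:2].round(4).tolist(),[np.linalg.norm(w[i]-w[i-1]).round(4) for i in range(4)])
a=cv2.resize(im[110:340,150:480],None,fx=2.4,fy=2.4,interpolation=cv2.INTER_CUBIC); save('a',a)
```

```text
[[0.4075, -0.177], [0.4283, -0.2064], [0.2225, -0.3487], [0.203, -0.3195]] [np.float64(0.2493), np.float64(0.036), np.float64(0.2501), np.float64(0.0352)]
[[0.1528, 0.3575], [0.3793, 0.2532], [0.3633, 0.2195], [0.1379, 0.3243]] [np.float64(0.0364), np.float64(0.2494), np.float64(0.0373), np.float64(0.2486)]
[[0.5799, 0.1868], [0.5896, 0.1669], [0.4206, 0.0848], [0.4114, 0.1042]] [np.float64(0.1877), np.float64(0.0221), np.float64(0.1879), np.float64(0.0215)]
```

View pics/a.png

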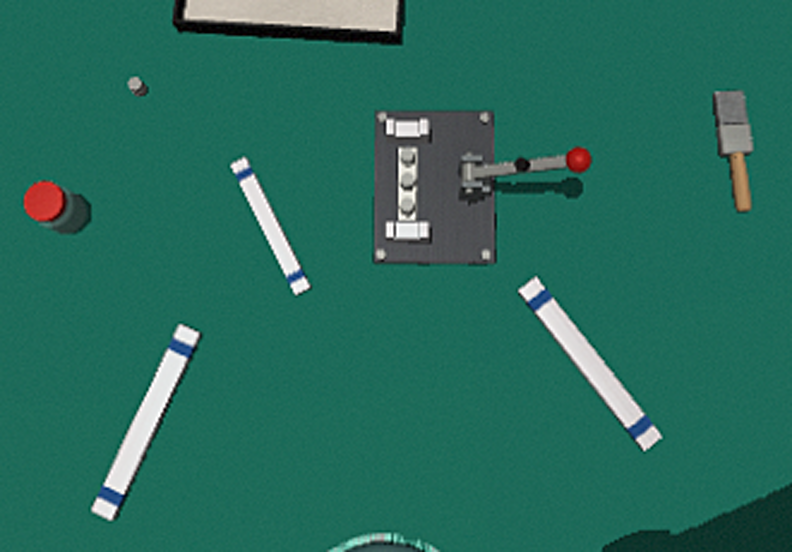

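```bash
cat >> h.py <<'E'
def to(p,yaw,n=1,m=1):
    "shift rows n in present tool axes, then turn m rows; tool kept pointing down"
    o=env.get_obs(); R=Rn.from_euler('xyz',o['eef_rot']); G=Rn.from_euler('xyz',[np.pi,0,yaw])
    s=R.inv().apply(np.array(p)-o['tcp_pos'])/.25; r=(R.inv()*G).as_rotvec()/np.pi
    print('t',round(o['t'],2),'shift total',s.round(4),'per row',(s/n).round(4),'| turn total',r.round(4),'per row',(r/m).round(4))
def plate(name,im,box):
    hsv=cv2.cvtColor(im,cv2.COLOR_RGB2HSV); m=((hsv[...,1]<70)&(hsv[...,2]<120)&(hsv[...,2]>35)).astype(np.uint8)
    x0,x1,y0,y1=box; k=np.zeros_like(m); k[y0:y1,x0:x1]=m[y0:y1,x0:x1]
    k=cv2.morphologyEx(k,cv2.MORPH_OPEN,np.ones((3,3),np.uint8))
    c=max(cv2.findContours(k,cv2.RETR_EXTERNAL,cv2.CHAIN_APPROX_NONE)[0],key=cv2.contourArea)
    return k,c
E
python3 - <<'E'
from h import *
im=env.snapshot('top');C=cam('top')
k,c=plate('top',im,(296,366,146,230))
w=px2w(C,c.reshape(-1,2),.012)[:,:2].astype(np.float32)
r=cv2.minAreaRect(w*1000); print(r, cv2.boxPoints(r))
im=env.snapshot('side');C=cam('side')
for d in env.regions_of('side','fixture')[:1]:
    w=px2w(C,d['location'],.012);print(w)
a=cv2.resize(im[120:380,190:450],None,fx=2.3,fy=2.3,interpolation=cv2.INTER_CUBIC); save('b',a)
# bar fit
for n in('top','side'):
  C=cam(n); env.snapshot(n)
  for d in env.regions_of(n,'bar'):
    w=px2w(C,cv2.findNonZero(d['region'].astype(np.uint8)).reshape(-1,2),.008)
    q=cv2.minAreaRect((w[:,:2]*1000).astype(np.float32)); print(n,q)
to([.50,.136,.194],np.radians(26),10,10)
E
```

```text
((545.204345703125, -76.50888061523438), (152.76290893554688, 195.31668090820312), 88.48380279541016) [[ 445.55917   -150.2796   ]
 [ 640.8075    -155.44759  ]
 [ 644.8495      -2.7381592]
 [ 449.6012       2.4298248]]
[[ 0.54972841 -0.08916731  0.012     ]]
top ((502.40960693359375, 136.70640563964844), (188.51422119140625, 22.139663696289062), 26.126665115356445)
top ((260.3481140136719, 289.32965087890625), (35.45227813720703, 251.00286865234375), 64.13379669189453)
top ((315.69171142578125, -263.19061279296875), (251.9857635498047, 33.60151672363281), 35.806182861328125)
side ((499.87823486328125, 132.219482421875), (192.53819274902344, 32.4041633605957), 26.506567001342773)
side ((316.1351318359375, -266.4371643066406), (248.547607421875, 45.03668212890625), 35.52325439453125)
side ((615.8150634765625, -275.487060546875), (32.573936462402344, 223.46934509277344), 14.772377967834473)
t 1.25 shift total [ 2.0725e+00 -2.5708e+00 -1.1000e-03] per row [ 2.072e-01 -2.571e-01 -1.000e-04] | turn total [ 0.      0.     -0.0554] per row [ 0.      0.     -0.0055]
```

View pics/b.png

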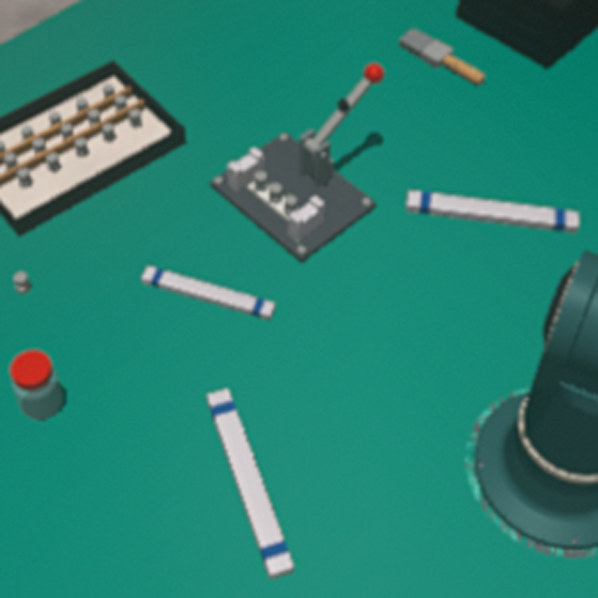

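```bash
python3 -m jog '[[0.104,-0.128,-0.02,0,0,0],[0.104,-0.128,-0.02,0,0,0],[0.104,-0.128,-0.02,0,0,0],[0.104,-0.128,-0.02,0,0,0],[0.104,-0.128,-0.02,0,0,0],[0.104,-0.128,-0.02,0,0,0],[0.104,-0.128,-0.02,0,0,0],[0.104,-0.128,-0.02,0,0,0],[0.104,-0.128,-0.02,0,0,0],[0.104,-0.128,-0.02,0,0,0]]' 60 && python3 -m jog '[[0.104,-0.128,-0.02,0,0,0],[0.104,-0.128,-0.02,0,0,0],[0.104,-0.128,-0.02,0,0,0],[0.104,-0.128,-0.02,0,0,0],[0.104,-0.128,-0.02,0,0,0],[0.104,-0.128,-0.02,0,0,0],[0.104,-0.128,-0.02,0,0,0],[0.104,-0.128,-0.02,0,0,-0.02],[0.104,-0.128,-0.02,0,0,-0.035],[0,0,0,0,0,0]]'
python3 - <<'E'
from h import *
to([.502,.136,.30],np.radians(26),1,1)
C=cam('wrist'); im=env.snapshot('wrist'); save('w1',im)
for t in('bar','fixture','part','jar'):
  for d in env.regions_of('wrist',t):
    w=px2w(C,cv2.findNonZero(d['region'].astype(np.uint8)).reshape(-1,2),.012 )
    print(t,d['confidence'],d['location'],cv2.minAreaRect((w[:,:2]*1000).astype(np.float32)))
E
```

```text
t: 2.5
tcp_pos: [0.3415, -0.2442, 0.2443]
eef_rot: [3.141, -0.0, 0.28]
ft_force: [1.2, -1.0, 0.0]
grip_width: 0.656
gripper_force: 0.0
t: 3.75
tcp_pos: [0.4843, 0.1003, 0.2892]
eef_rot: [-3.14, -0.002, 0.458]
ft_force: [-0.3, 0.4, -0.2]
grip_width: 0.65
gripper_force: 0.0
t 3.75 shift total [ 0.1266 -0.097  -0.0429] per row [ 0.1266 -0.097  -0.0429] | turn total [-0.0004 -0.0005  0.0014] per row [-0.0004 -0.0005  0.0014]
bar 0.79 [303.5, 144.7] ((501.16717529296875, 134.60800170898438), (187.8943328857422, 22.463764190673828), 25.905160903930664)
bar 0.64 [172.9, 226.9] ((270.1573486328125, 282.01611328125), (32.62192916870117, 232.93771362304688), 64.4647445678711)
fixture 0.82 [443.0, 186.8] ((542.5927124023438, -205.8628692626953), (418.4065246582031, 201.77915954589844), 88.09600067138672)
jar 0.96 [130.2, 48.7] ((522.7482299804688, 425.1656188964844), (60.10093688964844, 111.13861846923828), 5.984141826629639)
```

View pics/w1.png

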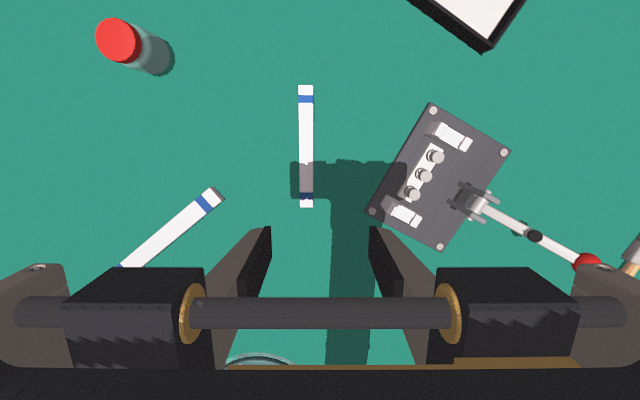

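Run:
```python
from h import *
C=cam('wrist'); im=env.snapshot('wrist')
g=cv2.cvtColor(im,cv2.COLOR_RGB2GRAY)
print('corners',px2w(C,[[432,103],[510,153],[440,250],[366,212]],.012)[:,:2].round(4).tolist())
k,c=plate('w',im,(360,520,95,260)); a=cv2.approxPolyDP(c,8,True).reshape(-1,2); print(a.tolist(), px2w(C,a,.012)[:,:2].round(4).tolist())
print('supports/couplings', px2w(C,[[454,136],[404,215]],.055)[:,:2].round(4).tolist(), px2w(C,[[435,156],[424,175],[413,194]],.048)[:,:2].round(4).tolist())
# white pixel lug regions
m=((g>215)&(np.indices(g.shape)[1]>380)&(np.indices(g.shape)[1]<475)&(np.indices(g.shape)[0]>115)&(np.indices(g.shape)[0]<235)).astype(np.uint8)
n,l,s,ce=cv2.connectedComponentsWithStats(m)
for i in range(1,n):
    if s[i,4]>60: print(s[i].tolist(),ce[i].round(1),px2w(C,[ce[i]],.054).round(4)[0])
to([.5015,.1355,.021],np.radians(26),8,1)
```

```text
corners [[0.6463, -0.0152], [0.636, -0.166], [0.4455, -0.1537], [0.4504, -0.0065]]
[[500, 141], [478, 129], [408, 200], [394, 190], [410, 149], [401, 161], [394, 152], [362, 210], [384, 220], [384, 192], [409, 200], [420, 216], [413, 229], [400, 218], [396, 227], [444, 241], [501, 157]] [[0.6445, -0.1409], [0.6447, -0.0995], [0.4986, -0.0589], [0.5033, -0.0299], [0.5719, -0.0199], [0.5493, -0.0166], [0.5568, 0.0004], [0.4506, 0.0011], [0.4512, -0.0402], [0.4933, -0.0168], [0.4993, -0.0604], [0.4834, -0.0909], [0.4584, -0.0921], [0.4659, -0.0625], [0.4491, -0.0644], [0.4627, -0.151], [0.6244, -0.1567]]
supports/couplings [[0.6128, -0.0534], [0.4803, -0.0483]] [[0.5774, -0.0467], [0.5461, -0.0467], [0.5139, -0.0467]]
[431, 118, 30, 26, 387] [445.2 131. ] [ 0.6134 -0.0389  0.054 ]
[456, 133, 13, 15, 104] [462.3 140. ] [ 0.6134 -0.0675  0.054 ]
[407, 140, 34, 57, 510] [421.4 165.7] [ 0.5563 -0.0338  0.054 ]
[390, 204, 23, 17, 216] [401.1 211.1] [ 0.4836 -0.0417  0.054 ]
[408, 212, 11, 13, 85] [413.1 217.9] [ 0.4821 -0.0634  0.054 ]
t 4.05 shift total [ 0.1335 -0.1138  1.0707] per row [ 0.0167 -0.0142  0.1338] | turn total [ 0.0002  0.0001 -0.0012] per row [ 0.0002  0.0001 -0.0012]
```

```bash
python3 -m jog '[[0.067,-0.057,0.13,0,0,0],[0.067,-0.057,0.13,0,0,0],[0,0,0.14,0,0,0],[0,0,0.14,0,0,0],[0,0,0.14,0,0,0],[0,0,0.14,0,0,0],[0,0,0.13,0,0,0],[0,0,0.08,0,0,0],[0,0,0.04,0,0,0],[0,0,0,0,0,0]]' 50 && python3 -m jog '[[0,0,0,0,0,0],[0,0,0,0,0,0],[0,0,0,0,0,0],[0,0,0,0,0,0]]' 0 25
```

```text
t: 5.3
tcp_pos: [0.5016, 0.1367, 0.0211]
eef_rot: [3.142, 0.001, 0.452]
ft_force: [0.8, 0.4, -0.4]
grip_width: 0.546
gripper_force: 0.0
t: 5.8
tcp_pos: [0.5018, 0.1372, 0.0215]
eef_rot: [3.141, -0.0, 0.452]
ft_force: [-0.8, 0.1, -0.0]
grip_width: 0.132
gripper_force: 0.0
```

Run:
```python
from h import *
print(env.get_obs()['grip_width'],env.get_obs()['gripper_force'])
C=cam('wrist'); im=env.snapshot('wrist'); save('w2',im)
for n in('wrist','side','top'):
  C=cam(n); i=env.snapshot(n); 
  if n=='side': s=i
  for d in env.regions_of(n,'bar'):
    w=px2w(C,cv2.findNonZero(d['region'].astype(np.uint8)).reshape(-1,2),.01)
    print(n,d['confidence'],d['location'],cv2.minAreaRect((w[:,:2]*1000).astype(np.float32)))
save('c',np.vstack([im,cv2.resize(s[180:305,180:380],(640,400))])[:,:][::1][:800]); 
a=np.hstack([cv2.resize(im,(400,250)),cv2.resize(s[180:305,180:380],(400,250))]); save('c',a)
```

```text
0.13205583322334175 0.0
wrist 0.68 [104.1, 340.3] ((332.75946044921875, 251.6954345703125), (29.739927291870117, 62.73490524291992), 64.11174774169922)
wrist 0.57 [322.1, 172.5] ((500.78363037109375, 133.77597045898438), (191.1476593017578, 22.534868240356445), 25.88727378845215)
side 0.85 [399.6, 209.6] ((331.8521728515625, -253.22970581054688), (207.6240234375, 43.48357391357422), 36.148746490478516)
side 0.76 [287.6, 247.4] ((499.1302185058594, 133.1280517578125), (187.93714904785156, 27.61172103881836), 26.482585906982422)
top 0.91 [400.8, 267.1] ((316.5413818359375, -264.297119140625), (250.63027954101562, 30.915267944335938), 34.44734191894531)
top 0.56 [209.8, 285.4] ((260.03839111328125, 288.107177734375), (35.24423599243164, 253.3314971923828), 65.18928527832031)
```

View pics/c.png

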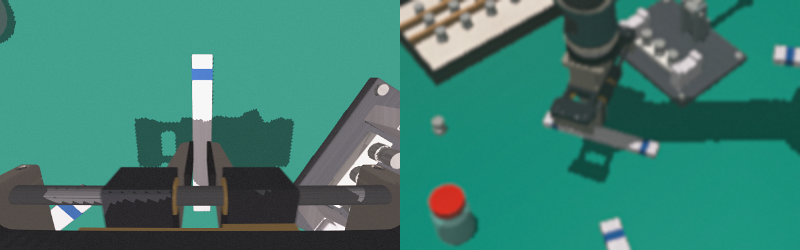

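```bash
python3 -m jog '[[0,0,0,0,0,0],[0,0,0,0,0,0],[0,0,0,0,0,0],[0,0,0,0,0,0]]' 0 25
python3 - <<'E'
from h import *
im=env.snapshot('wrist'); save('d',im[150:400,200:440].repeat(2,0).repeat(2,1))
E
```

```text
t: 6.65
tcp_pos: [0.5016, 0.1372, 0.0212]
eef_rot: [3.142, 0.0, 0.452]
ft_force: [-0.7, 1.5, 0.2]
grip_width: 0.004
gripper_force: 0.0
```

View pics/d.png

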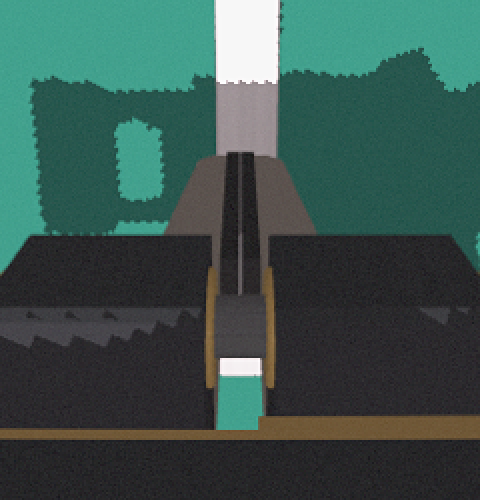

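Run:
```python
from h import *
c=env.get_calibration('wrist'); T=np.array(c['tool_from_camera']); print(c['fx'],c['cx'],c['cy'],c['k1'],T.round(4))
d=c['fx']*.0602/98; u=np.array([0,(228-c['cy'])/c['fy']*d,d,1]); print(d,T@u)
```

```text
295.88668748896 319.69794983911413 199.16782263745995 -0.014580405034015463 [[ 5.000e-04 -9.666e-01 -2.563e-01  7.200e-02]
 [ 1.000e+00  7.000e-04 -8.000e-04  8.000e-04]
 [ 9.000e-04 -2.563e-01  9.666e-01 -1.919e-01]
 [ 0.000e+00  0.000e+00  0.000e+00  1.000e+00]]
0.1817589651717897 [ 8.29485579e-03  6.34660126e-04 -2.07296508e-02  1.00000000e+00]
```

```bash
python3 -m jog '[[0,0,0,0,0,0],[0,0,0,0,0,0],[0,0,0,0,0,0],[0,0,0.02,0,0,0],[0,0,0.02,0,0,0],[0,0,0,0,0,0]]' 40
python3 - <<'E'
from h import *
im=env.snapshot('wrist'); s=env.snapshot('side')
C=cam('side'); o=env.get_obs()
for dz in(0,-.02,-.04): print(w2px(C,[o['tcp_pos']+[0,0,-dz]]))
u,v=w2px(C,[o['tcp_pos']])[0].astype(int)
save('e',np.hstack([cv2.resize(im[150:400,200:440],(380,396)),cv2.resize(s[v-40:v+26,u-32:u+32],(380,396),interpolation=cv2.INTER_CUBIC)]))
E
```

```text
t: 7.45
tcp_pos: [0.5012, 0.1371, 0.0106]
eef_rot: [-3.141, 0.001, 0.453]
ft_force: [0.2, -0.3, 0.6]
grip_width: 0.434
gripper_force: 0.0
[[278.45629773 246.43381711]]
[[278.15309932 242.66951888]]
[[277.84396313 238.82832353]]
```

View pics/e.png

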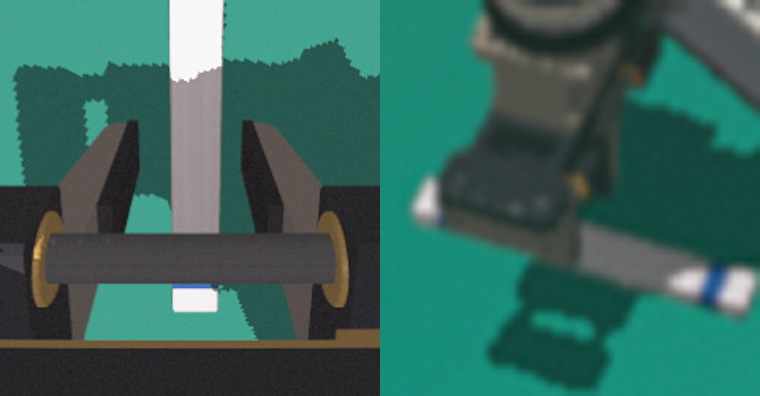

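```bash
python3 -m jog '[[0,0,0.012,0,0,0],[0,0,0.012,0,0,0],[0,0,0,0,0,0]]'; python3 -m jog '[[0,0,0.012,0,0,0],[0,0,0.012,0,0,0],[0,0,0,0,0,0]]'
```

```text
t: 7.92
tcp_pos: [0.5014, 0.1371, 0.005]
eef_rot: [-3.142, 0.001, 0.453]
ft_force: [-0.8, -0.8, -1.1]
grip_width: 0.432
gripper_force: 0.0
t: 8.3
tcp_pos: [0.5014, 0.1372, -0.001]
eef_rot: [-3.141, 0.001, 0.453]
ft_force: [0.3, -0.6, 1.0]
grip_width: 0.437
gripper_force: 0.0
```

Run:
```python
from h import *
im=env.snapshot('wrist'); s=env.snapshot('side')
C=cam('side'); o=env.get_obs(); print(o['tcp_pos'],o['ft_force'])
u,v=w2px(C,[o['tcp_pos']])[0].astype(int)
save('f',np.hstack([cv2.resize(im[150:400,200:440],(380,396)),cv2.resize(s[v-40:v+26,u-32:u+32],(380,396),interpolation=cv2.INTER_CUBIC)]))
```

```text
[ 0.50163625  0.13725874 -0.00079114] [0.86100505 0.44503443 0.06304743]
```

View pics/f.png

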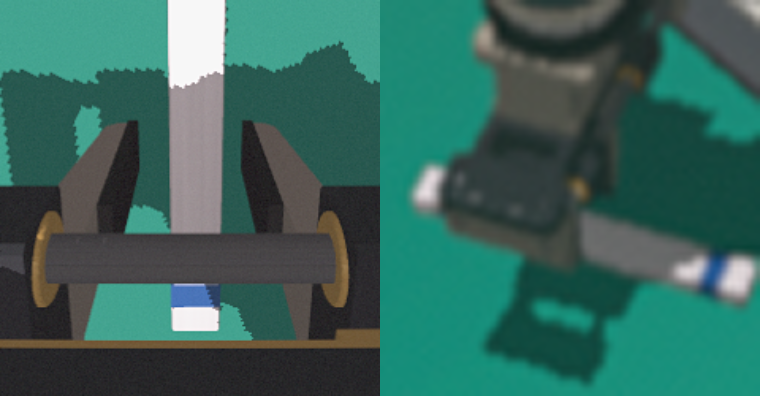

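```bash
python3 -m jog '[[0,0,0.012,0,0,0],[0,0,0.012,0,0,0],[0,0,0.012,0,0,0],[0,0,0,0,0,0]]'; python3 -m jog '[[0,0,0.008,0,0,0],[0,0,0.008,0,0,0],[0,0,0,0,0,0]]'
```

```text
t: 8.9
tcp_pos: [0.5014, 0.1372, -0.01]
eef_rot: [-3.141, 0.001, 0.453]
ft_force: [0.6, -0.3, -0.3]
grip_width: 0.434
gripper_force: 0.0
t: 9.28
tcp_pos: [0.5015, 0.1372, -0.0139]
eef_rot: [-3.142, 0.0, 0.452]
ft_force: [-0.3, -0.8, 1.0]
grip_width: 0.44
gripper_force: 0.0
```

```bash
python3 -m jog '[[0,0,0.006,0,0,0],[0,0,0.006,0,0,0],[0,0,0,0,0,0]]'; python3 -m jog '[[0,0,0,0,0,0],[0,0,0,0,0,0],[0,0,0,0,0,0],[0,0,0,0,0,0]]' 0 25
```

```text
t: 9.65
tcp_pos: [0.5015, 0.1372, -0.0169]
eef_rot: [-3.142, 0.0, 0.453]
ft_force: [0.1, -0.3, 0.4]
grip_width: 0.432
gripper_force: 0.0
t: 10.15
tcp_pos: [0.5018, 0.1371, -0.0167]
eef_rot: [3.141, -0.0, 0.452]
ft_force: [0.2, -0.3, -0.1]
grip_width: 0.233
gripper_force: 25.0
```

```bash
python3 -m jog '[[0,0,-0.06,0,0,0],[0,0,-0.1,0,0,0],[0,0,-0.14,0,0,0],[0,0,-0.14,0,0,0.039],[0,0,-0.1,0,0,0.039],[0,0,-0.06,0,0,0.039],[0,0,0,0,0,0.039],[0,0,0,0,0,0]]'
python3 - <<'E'
from h import *
to([.546,.03,.13],np.radians(-1.7),5)
E
```

```text
t: 11.15
tcp_pos: [0.5016, 0.1374, 0.1342]
eef_rot: [3.142, -0.001, -0.036]
ft_force: [-0.2, -0.9, -1.9]
grip_width: 0.231
gripper_force: 25.0
t 11.15 shift total [0.1928 0.423  0.0171] per row [0.0386 0.0846 0.0034] | turn total [ 0.     -0.0003 -0.002 ] per row [ 0.     -0.0003 -0.002 ]
```

```bash
python3 -m jog '[[0.039,0.085,0,0,0,0],[0.039,0.085,0,0,0,0],[0.039,0.085,0,0,0,0],[0.039,0.085,0,0,0,0],[0.039,0.085,0,0,0,0],[0,0,0,0,0,0]]'
python3 - <<'E'
from h import *
im=env.snapshot('wrist'); save('g',im); C=cam('wrist'); o=env.get_obs(); print(o['tcp_pos'],o['eef_rot'])
np.save('g.npy',im)
E
```

```text
t: 11.9
tcp_pos: [0.5465, 0.0276, 0.1331]
eef_rot: [3.141, 0.001, -0.039]
ft_force: [-0.7, 0.8, -1.4]
grip_width: 0.233
gripper_force: 25.0
[0.54601197 0.02920263 0.13310709] [-3.14114314e+00  7.85149957e-04 -3.73199005e-02]
```

View pics/g.png

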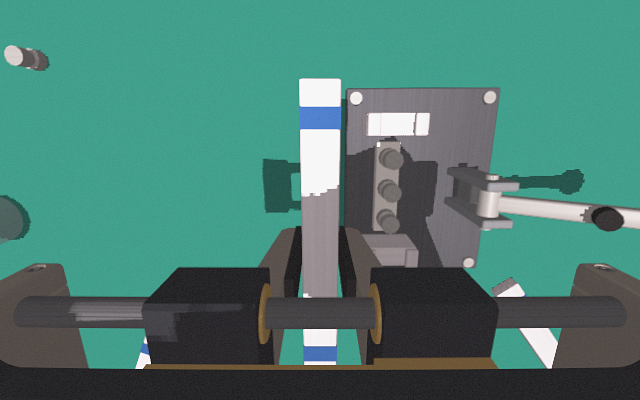

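Run:
```python
from h import *
from scipy.optimize import least_squares
C=cam('wrist'); o=env.get_obs(); print(o['tcp_pos'])
P=np.array([[-42,100,12],[113,100,12],[113,-100,12],[-27,75,58],[27,75,58],[27,55,58],[-27,55,58]])/1000
U=np.array([[346.5,90],[499,88],[476,267.5],[368,113],[429,112.5],[429,136],[367.5,136]])
def f(p):
    c,s=np.cos(p[2]),np.sin(p[2]); X=P@np.array([[c,s,0],[-s,c,0],[0,0,1]])+[p[0],p[1],0]; return (w2px(C,X)-U).ravel()
r=least_squares(f,[.546,-.043,-1.59]); print(r.x,np.degrees(r.x[2]),r.fun.round(1))
w=px2w(C,[[300,79],[341,79],[320.5,79],[304,230],[337,230]],.1618); print(w.round(4))
T=Rn.from_euler('xyz',o['eef_rot']).inv().apply(w-o['tcp_pos']); print('tool',T.round(4))
im=np.load('g.npy')
for y in(125,): print(im[y,358:436].mean(1).astype(int).tolist())
```

```text
[0.54601197 0.02920263 0.13310709]
[ 0.54721008 -0.04077073 -1.59526023] -91.4016785025123 [-0.5 -1.4  1.8 -0.8  0.4  0.9 -0.4  0.4  0.7  0.2 -1.1  0.2 -0.6  0.9]
[[0.6395 0.0354 0.1618]
 [0.6387 0.0142 0.1618]
 [0.6391 0.0248 0.1618]
 [0.5566 0.0375 0.1618]
 [0.5559 0.0181 0.1618]]
tool [[ 0.0932 -0.0097 -0.0288]
 [ 0.0932  0.0115 -0.0288]
 [ 0.0932  0.0009 -0.0288]
 [ 0.0103 -0.0087 -0.0287]
 [ 0.0103  0.0107 -0.0287]]
[133, 132, 128, 126, 123, 130, 128, 128, 149, 151, 220, 249, 248, 247, 247, 247, 247, 246, 246, 246, 246, 245, 235, 241, 247, 247, 247, 247, 247, 247, 247, 247, 247, 247, 247, 247, 247, 247, 247, 247, 247, 247, 246, 247, 246, 246, 246, 246, 246, 246, 246, 246, 246, 247, 251, 209, 122, 152, 225, 247, 248, 247, 246, 246, 246, 245, 244, 244, 244, 245, 220, 148, 123, 126, 121, 122, 120, 121]
```

Run:
```python
from h import *
to([.549,-.0402,.133],-.0245,5)
```

```text
t 11.95 shift total [0.0223 0.277  0.0003] per row [0.0045 0.0554 0.0001] | turn total [-0.0001  0.0002 -0.0041] per row [-0.0001  0.0002 -0.0041]
```

```bash
python3 -m jog '[[0.0045,0.055,0,0,0,0],[0.0045,0.055,0,0,0,0],[0.0045,0.055,0,0,0,0],[0.0045,0.055,0,0,0,0],[0.0045,0.056,0,0,0,-0.004],[0,0,0.07,0,0,0],[0,0,0.07,0,0,0],[0,0,0.07,0,0,0],[0,0,0.06,0,0,0],[0,0,0,0,0,0]]'
python3 - <<'E'
from h import *
to([.549,-.0402,.060],-.0245,1)
C=cam('wrist'); im=env.snapshot('wrist'); o=env.get_obs()
# predicted positions of lug corners given fixture estimate
c,s=np.cos(-1.5953),np.sin(-1.5953)
P=np.array([[-27,75,58],[-15,75,58],[15,75,58],[27,75,58],[-15,55,58],[15,55,58]])/1000
print(w2px(C,P@np.array([[c,s,0],[-s,c,0],[0,0,1]])+[.5472,-.0408,0]).round(0).tolist())
save('h',im[0:250,200:460].repeat(2,0).repeat(2,1))
E
```

```text
t: 13.2
tcp_pos: [0.5483, -0.0395, 0.0641]
eef_rot: [-3.141, 0.003, -0.024]
ft_force: [-0.5, -0.5, -1.1]
grip_width: 0.235
gripper_force: 25.0
t 13.2 shift total [0.0031 0.0029 0.0163] per row [0.0031 0.0029 0.0163] | turn total [-0.0001  0.001   0.0001] per row [-0.0001  0.001   0.0001]
[[279.0, 118.0], [298.0, 118.0], [344.0, 118.0], [363.0, 118.0], [298.0, 149.0], [344.0, 149.0]]
```

View pics/h.png

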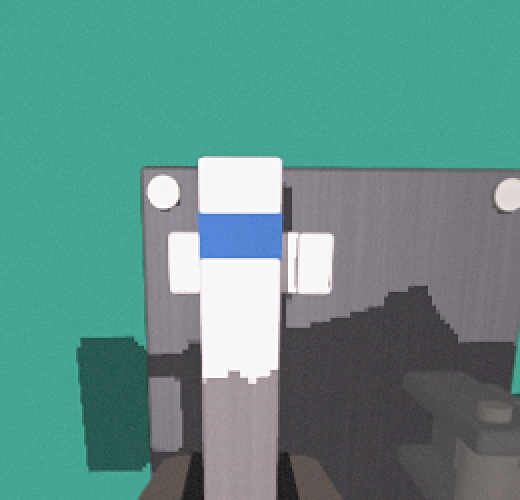

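```bash
python3 -m jog '[[0,0.01,0,0,0,0],[0,0,0,0,0,0],[0,0,0,0,0,0],[0,0,0,0,0,0]]'
python3 - <<'E'
from h import *
C=cam('wrist'); o=env.get_obs(); im=env.snapshot('wrist'); print(o['tcp_pos'],o['eef_rot'],env.get_obs()['tcp_pos'])
v=im.astype(int).mean(2)
row=v[131,200:460]; g=np.abs(np.diff(row)); print('lug row',[(200+i,int(row[i]),int(row[i+1])) for i in np.where(g>25)[0]])
for y in (90,150,180):
    row=v[y,200:460]; g=np.abs(np.diff(row)); print(y,[(200+i,int(row[i]),int(row[i+1])) for i in np.where(g>25)[0]])
col=v[60:140,320]; print('end',[(60+i,int(col[i]),int(col[i+1])) for i in np.where(np.abs(np.diff(col))>25)[0]])
for cc in(288,357):
  col=v[60:170,cc]; print(cc,[(60+i,int(col[i]),int(col[i+1])) for i in np.where(np.abs(np.diff(col))>25)[0]])
E
```

```text
t: 13.75
tcp_pos: [0.5495, -0.0425, 0.066]
eef_rot: [3.141, -0.0, -0.025]
ft_force: [0.2, 0.2, -1.3]
grip_width: 0.239
gripper_force: 25.0
[ 0.54947073 -0.04248441  0.06600515] [ 3.14148891e+00 -4.26307220e-04 -2.50964024e-02] [ 0.54944466 -0.04246956  0.06595129]
lug row [(np.int64(267), 128, 102), (np.int64(269), 109, 137), (np.int64(279), 128, 227), (np.int64(296), 242, 187), (np.int64(297), 187, 132), (np.int64(298), 132, 222), (np.int64(339), 243, 165), (np.int64(343), 152, 233), (np.int64(360), 241, 150)]
90 [(np.int64(275), 153, 189), (np.int64(276), 189, 222), (np.int64(279), 197, 165), (np.int64(298), 138, 226), (np.int64(340), 226, 148)]
150 [(np.int64(299), 132, 229), (np.int64(339), 233, 109), (np.int64(340), 109, 65), (np.int64(343), 62, 131), (np.int64(391), 126, 68), (np.int64(413), 61, 126)]
180 [(np.int64(239), 127, 90), (np.int64(299), 59, 93), (np.int64(300), 93, 237), (np.int64(338), 249, 144), (np.int64(339), 144, 63), (np.int64(453), 83, 129)]
end [(np.int64(77), 124, 178), (np.int64(78), 178, 250), (np.int64(106), 229, 134), (np.int64(128), 137, 230)]
288 [(np.int64(85), 126, 91), (np.int64(86), 91, 118), (np.int64(117), 136, 171), (np.int64(118), 171, 244), (np.int64(146), 248, 200), (np.int64(148), 216, 123)]
357 [(np.int64(85), 129, 80), (np.int64(86), 80, 105), (np.int64(87), 105, 133), (np.int64(118), 148, 227), (np.int64(148), 228, 163), (np.int64(149), 163, 131), (np.int64(162), 118, 62)]
```

Run:
```python
from h import *
C=cam('wrist'); print((px2w(C,[[320,118.3],[320,148.3]],.058)).round(4), px2w(C,[[320,78.3]],.0947).round(4))
```

```text
[[ 0.6232 -0.045   0.058 ]
 [ 0.6039 -0.0445  0.058 ]] [[ 0.6429 -0.0455  0.0947]]
```

```bash
python3 -m jog '[[0.003,0.002,0,0,0,0],[0,0,0.03,0,0,0],[0,0,0.03,0,0,0],[0,0,0.03,0,0,0],[0,0,0.02,0,0,0],[0,0,0.012,0,0,0],[0,0,0,0,0,0],[0,0,0,0,0,0]]'
```

```text
t: 14.8
tcp_pos: [0.5502, -0.0429, 0.0354]
eef_rot: [3.142, -0.0, -0.025]
ft_force: [-0.6, 0.5, -1.2]
grip_width: 0.231
gripper_force: 25.0
```

```bash
python3 -m jog '[[0,0,0.005,0,0,0],[0,0,0,0,0,0],[0,0,0,0,0,0]]'; python3 -m jog '[[0,0,0,0,0,0],[0,0,0,0,0,0],[0,0,0,0,0,0],[0,0,0,0,0,0]]' 40;  python3 -m jog '[[0,0,-0.04,0,0,0],[0,0,-0.08,0,0,0],[0,0,-0.12,0,0,0],[0,0,-0.16,0,0,0],[0,0,-0.16,0,0,0],[0,0,-0.16,0,0,0],[0,0,-0.16,0,0,0],[0,0,0,0,0,0],[0,0,0,0,0,0]]'
python3 - <<'E'
from h import *
C=cam('wrist'); im=env.snapshot('wrist'); save('i',im)
for d in env.regions_of('wrist','bar')[:3]:
    w=px2w(C,cv2.findNonZero(d['region'].astype(np.uint8)).reshape(-1,2),.062)
    print(d['confidence'],d['location'],cv2.minAreaRect((w[:,:2]*1000).astype(np.float32)))
for d in env.regions_of('wrist','knob')[:3]: print('knob',d['confidence'],d['location'],px2w(C,[d['location']],.15))
c,s=np.cos(-1.595),np.sin(-1.595)
print('knob exp', .5486+c*.196, -.0430+s*.196, 'locked', .5486-c*.065,-.0430-s*.065)
to([.5486+c*.196, -.0430+s*.196,.25],1.546,10,9)
E
```

```text
t: 15.18
tcp_pos: [0.5501, -0.0429, 0.0341]
eef_rot: [3.142, -0.0, -0.025]
ft_force: [-0.3, 0.2, -0.6]
grip_width: 0.234
gripper_force: 25.0
t: 15.68
tcp_pos: [0.5501, -0.0429, 0.034]
eef_rot: [3.142, -0.0, -0.025]
ft_force: [-0.8, -0.2, 0.3]
grip_width: 0.432
gripper_force: 0.0
t: 16.8
tcp_pos: [0.5495, -0.043, 0.2538]
eef_rot: [3.141, 0.001, -0.025]
ft_force: [-0.4, -0.1, -0.3]
grip_width: 0.434
gripper_force: 0.0
0.75 [421.2, 257.2] ((427.3966064453125, -183.1033172607422), (41.72505187988281, 25.856843948364258), 36.74940872192383)
0.69 [315.9, 172.1] ((549.5341186523438, -43.31932830810547), (23.208362579345703, 189.1260528564453), 88.51441192626953)
knob 0.56 [460.4, 192.6] [[ 0.54675275 -0.18852728  0.15      ]]
knob 0.43 [317.7, 169.7] [[ 0.57403892 -0.04207141  0.15      ]]
knob exp 0.5438565432170216 -0.23894259265853357 locked 0.5501730851576204 0.02198096185104431
t 16.95 shift total [-0.0019  0.7841  0.0109] per row [-0.0002  0.0784  0.0011] | turn total [-7.000e-04  5.000e-04 -5.001e-01] per row [-0.0001  0.0001 -0.0556]
```

View pics/i.png

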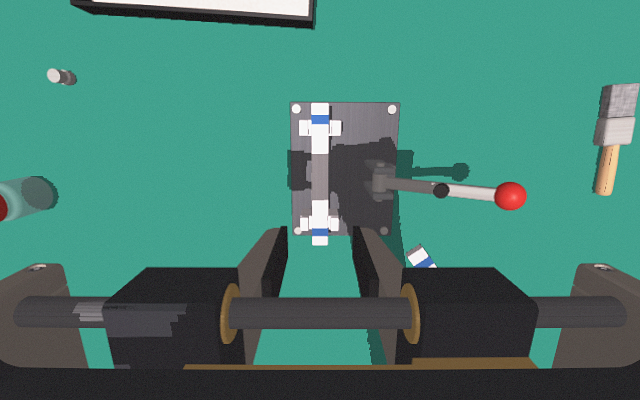

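```bash
python3 -m jog '[[0,0.112,0,0,0,0],[0,0.112,0,0,0,0],[0,0.112,0,0,0,0],[0,0.112,0,0,0,0],[0,0.112,0,0,0,0],[0,0.112,0,0,0,0],[0,0.112,0,0,0,0]]' 56; python3 -m jog '[[0,0,0,0,0,-0.05],[0,0,0,0,0,-0.05],[0,0,0,0,0,-0.05],[0,0,0,0,0,-0.05],[0,0,0,0,0,-0.05],[0,0,0,0,0,-0.05],[0,0,0,0,0,-0.05],[0,0,0,0,0,-0.05],[0,0,0,0,0,-0.05],[0,0,0,0,0,-0.05]]'; python3 -m jog '[[0,0,0,0,0,0],[0,0,0,0,0,0]]'
python3 - <<'E'
from h import *
C=cam('wrist'); im=env.snapshot('wrist'); save('j',im)
hsv=cv2.cvtColor(im,cv2.COLOR_RGB2HSV); m=(((hsv[...,0]<6)|(hsv[...,0]>174))&(hsv[...,1]>170)&(hsv[...,2]>90)).astype(np.uint8)
n,l,s,ce=cv2.connectedComponentsWithStats(m)
for i in range(1,n):
    if s[i,4]>100: print(s[i],ce[i],px2w(C,[ce[i]],.15))
to([.544,-.239,.118],1.546,1)
E
```

```text
t: 17.82
tcp_pos: [0.5446, -0.2396, 0.2528]
eef_rot: [-3.141, 0.002, -0.025]
ft_force: [1.0, 0.6, 0.0]
grip_width: 0.606
gripper_force: 0.0
t: 19.08
tcp_pos: [0.5447, -0.2387, 0.2528]
eef_rot: [-3.14, -0.001, 1.551]
ft_force: [-0.0, -0.5, -0.1]
grip_width: 0.608
gripper_force: 0.0
t: 19.32
tcp_pos: [0.5449, -0.2389, 0.2534]
eef_rot: [-3.141, -0.001, 1.543]
ft_force: [-1.0, 0.2, 0.3]
grip_width: 0.606
gripper_force: 0.0
[304 180  28  28 605] [317.2661157  193.29586777] [[ 0.5426203  -0.23923314  0.15      ]]
t 19.38 shift total [-0.0009 -0.0038  0.5425] per row [-0.0009 -0.0038  0.5425] | turn total [-0.0002 -0.0001 -0.0007] per row [-0.0002 -0.0001 -0.0007]
```

```bash
python3 -m jog '[[0,-0.005,0.1,0,0,0],[0,0,0.12,0,0,0],[0,0,0.12,0,0,0],[0,0,0.1,0,0,0],[0,0,0.06,0,0,0],[0,0,0.04,0,0,0],[0,0,0,0,0,0]]'; python3 -m jog '[[0,0,0,0,0,0],[0,0,0,0,0,0],[0,0,0,0,0,0],[0,0,0,0,0,0]]' 0 20
python3 - <<'E'
from h import *
# knob positions along the arc, steps in tool shift units (tool x = -fixture x, tool z = down)
a=np.radians(30)+np.linspace(0,2.62,17); x=140*np.cos(a); z=140*np.sin(a)
print(np.c_[-np.diff(x)/250,-np.diff(z)/250].round(3).tolist())
E
```

```text
t: 20.25
tcp_pos: [0.5439, -0.2388, 0.1188]
eef_rot: [-3.141, -0.0, 1.546]
ft_force: [0.6, 0.8, 0.2]
grip_width: 0.606
gripper_force: 0.0
t: 20.75
tcp_pos: [0.5423, -0.2391, 0.1194]
eef_rot: [-3.138, 0.001, 1.545]
ft_force: [-5.0, 0.5, 4.0]
grip_width: 0.311
gripper_force: 20.0
[[0.052, -0.075], [0.064, -0.066], [0.074, -0.055], [0.081, -0.042], [0.087, -0.028], [0.091, -0.013], [0.092, 0.002], [0.09, 0.016], [0.086, 0.031], [0.08, 0.045], [0.072, 0.057], [0.061, 0.068], [0.05, 0.077], [0.036, 0.084], [0.022, 0.089], [0.007, 0.091]]
```

```bash
python3 -m jog '[[0.026,-0.004,-0.037,0,0,0],[0.026,0,-0.038,0,0,0],[0.064,0,-0.066,0,0,0],[0.074,0,-0.055,0,0,0],[0.081,0,-0.042,0,0,0],[0,0,0,0,0,0]]'
```

```text
t: 21.5
tcp_pos: [0.5446, -0.1678, 0.1801]
eef_rot: [-3.142, 0.0, 1.55]
ft_force: [-4.3, -1.6, 2.0]
grip_width: 0.313
gripper_force: 20.0
```

```bash
python3 -m jog '[[0.087,0,-0.028,0,0,0],[0.091,0,-0.013,0,0,0],[0.092,0,0.002,0,0,0],[0.09,0,0.016,0,0,0],[0.086,0,0.031,0,0,0],[0,0,0,0,0,0]]'
```

```text
t: 22.25
tcp_pos: [0.5479, -0.056, 0.1766]
eef_rot: [3.14, -0.002, 1.55]
ft_force: [-1.5, 1.5, 1.4]
grip_width: 0.311
gripper_force: 20.0
```

```bash
python3 -m jog '[[0.08,0,0.045,0,0,0],[0.072,0,0.057,0,0,0],[0.061,0,0.068,0,0,0],[0.05,0,0.077,0,0,0],[0.036,0,0.084,0,0,0],[0.015,0,0.045,0,0,0],[0.007,0,0.044,0,0,0],[0.005,0,0.045,0,0,0],[0,0,0.03,0,0,0],[0,0,0,0,0,0]]'
```

```text
t: 23.5
tcp_pos: [0.5504, 0.0232, 0.0526]
eef_rot: [3.14, -0.002, 1.546]
ft_force: [2.3, 5.2, -1.2]
grip_width: 0.312
gripper_force: 20.0
```

```bash
python3 -m jog '[[0,0,0.01,0,0,0],[0,0,0.008,0,0,0],[0,0,0,0,0,0],[0,0,0,0,0,0]]'
```

```text
t: 24.0
tcp_pos: [0.5503, 0.0232, 0.0485]
eef_rot: [3.14, -0.002, 1.546]
ft_force: [1.7, 5.5, -1.1]
grip_width: 0.314
gripper_force: 20.0
```

```bash
python3 -m jog '[[0,0,0.008,0,0,0],[0,0,0,0,0,0],[0,0,0,0,0,0]]'; python3 -m jog '[[0,0,0.008,0,0,0],[0,0,0,0,0,0],[0,0,0,0,0,0]]'
```

```text
t: 24.38
tcp_pos: [0.5504, 0.0231, 0.0471]
eef_rot: [3.14, -0.002, 1.546]
ft_force: [-0.1, 5.0, 4.1]
grip_width: 0.309
gripper_force: 20.0
t: 24.75
tcp_pos: [0.5504, 0.0229, 0.0464]
eef_rot: [3.139, -0.0, 1.546]
ft_force: [-3.6, 3.1, 16.5]
grip_width: 0.312
gripper_force: 20.0
```

Foot is in contact with the bar. Release, retreat upwards, and look.

```bash
python3 -m jog '[[0,0,0,0,0,0],[0,0,0,0,0,0],[0,0,0,0,0,0],[0,0,0,0,0,0]]' 50;  python3 -m jog '[[0,0,-0.04,0,0,0],[0,0,-0.08,0,0,0],[0,0,-0.12,0,0,0],[0,0,-0.16,0,0,0],[0,0,-0.16,0,0,0],[0,0,-0.16,0,0,0],[-0.1,0,-0.1,0,0,0],[-0.1,0,0,0,0,0],[0,0,0,0,0,0],[0,0,0,0,0,0]]'
python3 - <<'E'
from h import *
C=cam('wrist'); im=env.snapshot('wrist')
hsv=cv2.cvtColor(im,cv2.COLOR_RGB2HSV); m=(((hsv[...,0]<6)|(hsv[...,0]>174))&(hsv[...,1]>170)&(hsv[...,2]>90)).astype(np.uint8)
n,l,s,ce=cv2.connectedComponentsWithStats(m)
for i in range(1,n):
    if s[i,4]>100: print(s[i],ce[i],px2w(C,[ce[i]],.08))
for d in env.regions_of('wrist','bar')[:3]:
    w=px2w(C,cv2.findNonZero(d['region'].astype(np.uint8)).reshape(-1,2),.062)
    print(d['confidence'],d['location'],cv2.minAreaRect((w[:,:2]*1000).astype(np.float32)))
s=env.snapshot('side')
save('k',np.hstack([cv2.resize(im,(400,250)),cv2.resize(s[150:250,260:420],(400,250),interpolation=cv2.INTER_CUBIC)]))
E
```

```text
t: 25.25
tcp_pos: [0.5492, 0.0214, 0.044]
eef_rot: [-3.141, 0.0, 1.545]
ft_force: [-0.6, -0.0, 0.6]
grip_width: 0.545
gripper_force: 0.0
t: 26.5
tcp_pos: [0.548, -0.027, 0.2498]
eef_rot: [3.141, -0.0, 1.547]
ft_force: [0.3, 0.8, 0.3]
grip_width: 0.54
gripper_force: 0.0
[309 128  24  24 427] [320.51288056 139.71428571] [[0.55041856 0.02262257 0.08      ]]
0.57 [324.2, 190.1] ((547.9019775390625, -42.85715103149414), (22.956974029541016, 188.64390563964844), 88.65750122070312)
0.51 [320.3, 183.1] ((548.1043090820312, -50.31934356689453), (172.5948028564453, 32.836578369140625), 88.66646575927734)
```

View pics/k.png

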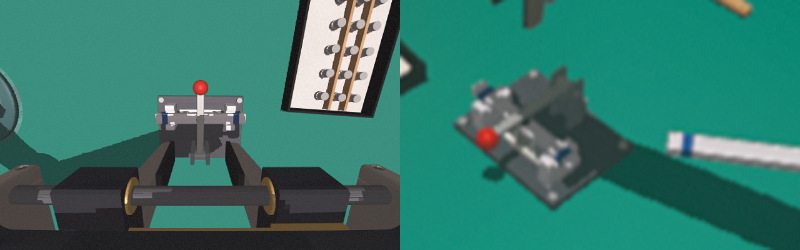

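```bash
python3 -c "
from rig import env; print(env.sign_off())"
```

```text
the job is handed in; nothing more can be done
None
```

The 190 mm bar lies flat in both notches, centred to about 1 mm, with the lever swung over, its foot pressing on the bar and the arm clear. The job was handed in at about 27 s, and no verdict came back.

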